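# Load the sampler and hold the rinse head in its bayonet port

## Task

Get the sampler ready: first stand the stray sample jar upright on the free spot of the low shelf, so that the three jars make one neat row, and let go of it. Then take the rinse head by its grip bar, put its lugs into the slotted mouth of the rinse port, push it down against the spring and twist it a quarter turn clockwise (seen from above) as far as it goes. The port springs back if let go, so finish while still gripping the head and holding it pushed in and turned; leave the other jars and the glassware where they are.

Things in the scene. Friction and masses are not known exactly. Their poses are not given: they have to be found in the camera images.
- jar: the stray sample jar: round jar of whitish plastic with a white lid, diameter 44 mm, 75 mm tall, about 0.12 kg, standing on the bench away from the shelf; origin at the centre of its underside, z up
- jar_b: one of the two identical jars (diameter 44 mm, 75 mm tall) already on the shelf; origin at the centre of its underside; leave it alone
- jar_c: the other identical jar already on the shelf; origin at the centre of its underside; leave it alone
- shelf: low fixed aluminium shelf, 90 mm (its x) by 210 mm (its y, the direction of the row); jars stand on its upper face 30 mm above its origin (origin at bench height under its centre); a rim along its far +x edge rises 12 mm above that face, its inner side 39 mm from the row line. Three jar places lie on its y axis at -60, 0 and +60 mm
- spot: flat dark disc, diameter 50 mm, on the shelf's upper face: the free jar place (any one of the three); origin at its centre, at the height of the shelf's upper face
- plug: the rinse head, dark grey on steel, 63 mm tall, 0.14 kg, upright on the bench; origin: centre of its underside. Stem diameter 30 mm, height 0 to 20 mm, with two lugs on either side forming one bar 50 mm long (its x) by 12 mm wide, height 0 to 8 mm; collar diameter 62 mm, height 20 to 25 mm; above it the grip bar. Works the same turned by half a turn
- port: the rinse port, a fixed box 112 mm square, 60 mm high, steel top; origin under its centre at bench height. In its top, above the origin, is the mouth: a hole 34 mm wide with a slot 54 mm long (along the port's x) by 16 mm wide for the lugs, through the 8 mm thick top
- plunger (a joint): how far the spring plunger in the port is pushed down, m: 0 at rest, 0.012 with the collar down on the port; 5 N at rest rising to about 9 N
- rotor (a joint): how far the driven ring on the plunger is turned clockwise from above, rad: 0 at rest (in line with the slot), stop at 1.45; the lugs have up to 0.1 rad of play in it, so the head stops about a quarter turn from the slot. A spring turns it back: 0.05 N m at rest, 0.16 N m at the stop
- beaker: bystander: glass beaker, diameter 60 mm, 75 mm tall; origin at the centre of its underside
- dish: bystander: white dish, diameter 66 mm, 22 mm tall; origin at the centre of its underside
- wash_bottle: bystander: white plastic bottle, diameter 64 mm, 150 mm tall; origin at the centre of its underside
- plug_grip (a point): centre of the rinse head's grip bar, 48 mm above the head's origin, same axes: bar 44 mm long (x), 16 mm thick (y: grip it across this), from 23 mm below this point (top of the collar) to 15 mm above it
- port_mouth (a point): centre of the mouth, at the top face (60 mm up), same axes as the port. The head's foot meets the plunger 8 mm below this point; pushed to 16 mm below, the lugs clear the top and it can be turned; at 20 mm below, the collar rests on the top. Before turning, the slot holds the lugs straight
Mind the look-alikes: they are no part of the job. There is more than one size of the port; the one meant has the size given above.

How it is judged:
By the outcome, as a careful person would: the job done as asked, in the order asked, and still so for the second after the job is handed in, while the arm keeps its last pose, push and grip.
It also fails if it takes over 53 s, if anything falls off the work surface, if the arm or the gripper's body presses on something with over 40 N, if the wrist force passes 120 N, or if a joint passes its speed limit or range.

## Robot

A 7-joint arm with a two-finger parallel gripper is mounted at the origin on the work surface. World frame = base frame: x ahead of the robot, y to its left, z up, the work surface at z = 0. Lengths are in m, angles in rad, forces in N, time in s.
With the tool pointing down it reaches from about 0.4 to 0.85 m from the base axis. Payload 10.4 kg.
Tool frame: the origin (TCP) lies midway between the tips of the shut fingers; the grasp point (between the pads) lies 19 mm behind it; z points along the fingers, y is the line along which they close (so a half turn about z gives the same grasp; the last joint's range is limited). The gripper opens to 87 mm and grips with 3 to 60 N. Pads are 19 mm wide; open, the fingers measure 117 mm over their backs; the gripper's body (75 mm by 190 mm) begins 51 mm behind the grasp point.
Start: joints at [-1.255, 0.332, -0.065, 1.46, 0.022, 1.35, -0.088], TCP at [0.208, 0.589, 0.223] pointing down, gripper open.
Joint ranges: [-2.6, 2.6], [-0.5, 2.12], [-1.47, 1.34], [0.16, 2.42], [-1.27, 4.41], [0.06, 2.06], [-2.6, 2.6]. Speed limits (rad/s): [2.22, 2.22, 2.79, 2.79, 3.14, 3.14, 3.14].

## Interface

Orientations are given as a unit quaternion [x, y, z, w].
In Python, from bench import sensors, eyes, order gives the robot as it stands.
- The arm moves only by the tool arm_command, never from a script. Its argument "steps" is a list of rows, each an object with "rot": the turn, a rotation vector about the world's x, y, z in degrees, a list of three; "slide": the shift along the world's x, y, z in m, a list of three; "grip": the opening, from 0 (shut) to 1 (fully open). A call has exactly 8 rows; each row shifts and turns the commanded pose from where the row before left it; what a row does not reach is not made up. A row lasts 1/8 s, in which the tool goes at most 62.5 mm and 10.7 degrees, less where a joint would pass 70% of its speed; a pose out of reach is approached as far as the arm can. A call with a gripper value outside its range is refused whole. The fingers move at their own pace and stop on an object; "newtons" is the grip in N (left out, the last holds). Time passes only in rows, so rows that do not move let the fingers close, or fill a call up. It gives the time, the measured TCP pose, the force, the opening and the grip force at its end, in the units of the state.
- sensors.read_state(): the state, without advancing time (a new reading comes with each control period).
- eyes.camera(name): name is "scene" or "top"; returns a dict with "pixels" (400x640x3 uint8, red, green, blue), "intrinsics" (3x3 intrinsics, pixels), "pose" (4x4, takes a point from camera to world coordinates). Camera axes: x right, y down, z forward; pixel columns grow to the right and rows downward; lengths in m; the calibration is good to about 2 mm. A picture is of the moment at which its call begins. There is no depth.
- order.close_job(): hands the job in; it is judged then, once.
Trained networks look in a picture, given as the dict that the camera call returned (one of the last four; its "shot" number tells which), for a name from the list of things; names that differ only in an ending like _2 or _b are one class to them, and where a whole thing is asked for, a point or a joint stands for the part that bears it (a point fixed in the world has none). Each returns a list of dicts, best first, with "conf" (0 to 1); they miss things now and then, are a little off and sometimes report something else, mostly with a low value. They report only what shows in the picture. A call takes as long as a camera call. They do not tell look-alikes from the thing itself.
- eyes.look_for(name, picture): "bbox" ([left, top, right, bottom] in pixels, round what is visible of it).
The state is a dict: "time": time; "joint_positions": joint angles; "joint_vel": joint speeds; "joint_torque": joint torques, N m; "ee_pos": TCP position; "eef_rot": TCP orientation; "ft_force": force on the tool from outside, world axes, zero at the start; "torque": the same for the moment, N m; "width": finger opening in m; "grip_force": force on a finger pad.
Only numpy, scipy, OpenCV 4.12 (cv2) and the standard library are available. Lean on these libraries where they do the work, as an engineer would, in place of code of your own. Each camera call takes 0.05 s, during which the arm holds its last target. There are 200 camera calls.

## Working session

There is one attempt and no reset: what is moved stays moved. The work goes in short steps, Python scripts to look and compute and a tool call to move; the robot and the scene stay as the last step left them, time stands still between calls to the robot, and variables do not carry over. Pictures are saved under pics/ and viewed, at most 10 in all, crops included, and the job is handed in when it is done.

Besides the shell and the picture viewer there is one more tool, called after "Emit:" as name(argument=value, ...) on one line, values as JSON. arm_command: Moves the arm, as the interface text tells. Its arguments: {"type":"object","properties":{"steps":{"type":"array","items":{"type":"object","properties":{"rot":{"type":"array","items":{"type":"number"}},"slide":{"type":"array","items":{"type":"number"}},"grip":{"type":"number"}}}},"newtons":{"type":"number"}},"required":["steps"]}

```bash
mkdir -p pics; cat > h.py <<'E'
import numpy as np, cv2
from bench import sensors, eyes, order
def shot(name):
    p=eyes.camera(name); return p
def save(p,f,box=None,s=1):
    im=cv2.cvtColor(p["pixels"],cv2.COLOR_RGB2BGR)
    if box: im=im[box[1]:box[3],box[0]:box[2]]
    if s!=1: im=cv2.resize(im,None,fx=s,fy=s,interpolation=cv2.INTER_CUBIC)
    cv2.imwrite("pics/"+f,im)
def ray(p,u,v,z):
    K=np.array(p["intrinsics"]);T=np.array(p["pose"])
    d=T[:3,:3]@np.linalg.solve(K,[u,v,1.]);o=T[:3,3]
    return o+d*(z-o[2])/d[2]
def proj(p,X):
    K=np.array(p["intrinsics"]);T=np.array(p["pose"])
    c=T[:3,:3].T@(np.array(X)-T[:3,3]);q=K@c;return q[:2]/q[2]
E
python3 - <<'E'
from h import *
np.set_printoptions(precision=3,suppress=True)
for n in("top","scene"):
    p=shot(n);save(p,n+"0.png");print(n,np.array(p["pose"]).tolist(),p["intrinsics"][0][0])
    for k in["jar","shelf","spot","plug","port","beaker","dish","wash_bottle","plug_grip","port_mouth"]:
        try:print(k,[(np.round(d["bbox"]).tolist(),round(d["conf"],2)) for d in eyes.look_for(k,p)])
        except Exception as e:print(k,e)
print(sensors.read_state())
E
```

```text
top [[0.005140447676467141, -0.995101824289924, 0.09872150268584386, 0.4853022419671585], [-0.9999867088413629, -0.005154570437198319, 0.00011200101471096464, -0.02829313149794499], [0.0003974145251990575, -0.09872076629804662, -0.9951150950333443, 1.2474131989605672], [0.0, 0.0, 0.0, 1.0]] 469.9464153187557
jar [([224.0, 192.0, 245.0, 208.0], 0.8), ([304.0, 250.0, 325.0, 272.0], 0.71), ([248.0, 193.0, 267.0, 215.0], 0.65)]
shelf [([159.0, 238.0, 192.0, 262.0], 0.73), ([222.0, 183.0, 300.0, 228.0], 0.64), ([376.0, 202.0, 390.0, 226.0], 0.61), ([275.0, 199.0, 294.0, 213.0], 0.56)]
spot [([273.0, 196.0, 290.0, 216.0], 0.68)]
plug [([398.0, 253.0, 424.0, 275.0], 0.89)]
port [([341.0, 83.0, 420.0, 165.0], 0.76), ([359.0, 186.0, 406.0, 242.0], 0.7), ([443.0, 242.0, 539.0, 330.0], 0.58)]
beaker [([161.0, 241.0, 193.0, 262.0], 0.62)]
dish [([223.0, 251.0, 249.0, 273.0], 0.77), ([305.0, 253.0, 323.0, 273.0], 0.2), ([222.0, 184.0, 300.0, 227.0], 0.18)]
wash_bottle [([446.0, 168.0, 478.0, 200.0], 0.65)]
plug_grip [([399.0, 251.0, 424.0, 277.0], 0.58)]
port_mouth [([355.0, 188.0, 409.0, 236.0],
[... 1011 characters left out ...]
], 0.82), ([253.0, 208.0, 270.0, 224.0], 0.71), ([373.0, 159.0, 389.0, 190.0], 0.23)]
port_mouth [([274.0, 231.0, 374.0, 321.0], 0.9), ([234.0, 204.0, 296.0, 255.0], 0.58), ([198.0, 197.0, 223.0, 229.0], 0.48)]
{'time': 1.1, 'joint_positions': array([-1.255,  0.332, -0.065,  1.46 ,  0.022,  1.35 , -0.088]), 'joint_vel': array([ 0.001, -0.   , -0.001,  0.002, -0.001, -0.   ,  0.   ]), 'joint_torque': array([ -0.001, -62.305,   0.024, -39.011,  -0.061,   0.032,   0.   ]), 'ee_pos': array([0.208, 0.59 , 0.223]), 'eef_rot': array([ 0.169,  0.986,  0.   , -0.   ]), 'ft_force': array([0.604, 0.214, 0.518]), 'torque': array([ 0.057, -0.   ,  0.034]), 'grip_force': 0.0, 'width': 0.08705897443719081}
```

View images.

```bash
python3 - <<'E'
import cv2
a=cv2.imread("pics/top0.png");cv2.imwrite("pics/top0c.png",cv2.resize(a[70:340,140:550],(800,527),interpolation=cv2.INTER_CUBIC))
b=cv2.imread("pics/scene0.png");cv2.imwrite("pics/scene0c.png",cv2.resize(b[120:330,70:400],(800,509),interpolation=cv2.INTER_CUBIC))
E
```

```text
(no output)
```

View pics/top0c.png

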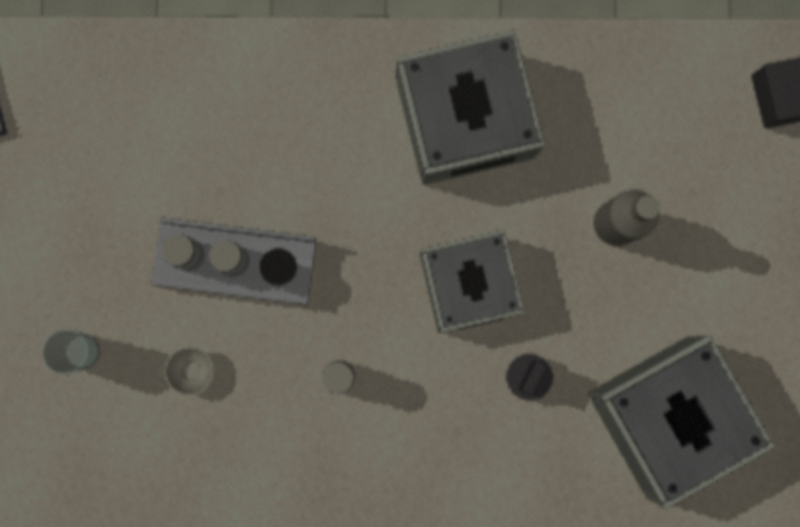

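View pics/scene0c.png

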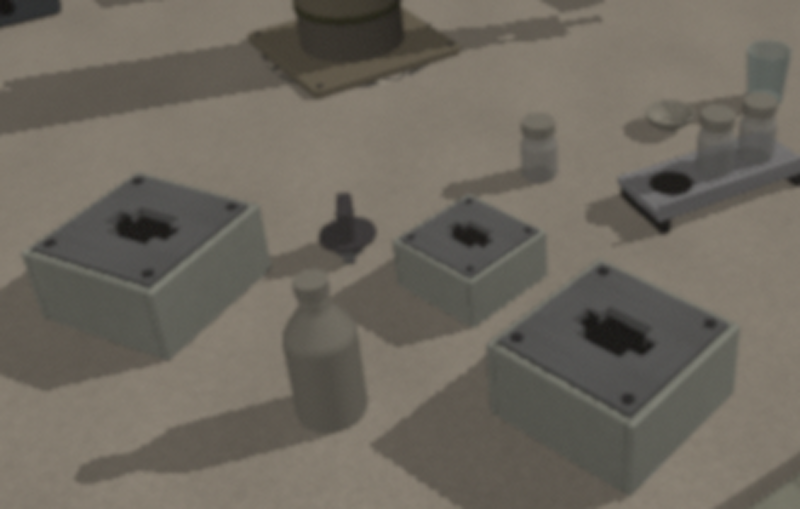

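```bash
python3 - <<'E'
from h import *
np.set_printoptions(precision=4,suppress=True)
p=shot("top");g=cv2.cvtColor(p["pixels"],cv2.COLOR_RGB2GRAY)
g4=cv2.resize(g,None,fx=8,fy=8,interpolation=cv2.INTER_CUBIC)
def blobs(box,th,z,mn=100):
    x0,y0,x1,y1=box
    m=(g4[y0*8:y1*8,x0*8:x1*8]<th).astype(np.uint8)
    n,l,s,c=cv2.connectedComponentsWithStats(m)
    for i in range(1,n):
        if s[i,4]<mn:continue
        uv=c[i]/8+[x0,y0]-.44
        cn,_=cv2.findContours((l==i).astype(np.uint8),0,1)
        pts=np.concatenate(cn).reshape(-1,2)/8+[x0,y0]-.44
        W=np.array([ray(p,*q,z)[:2] for q in pts]).astype(np.float32)
        r=cv2.minAreaRect(W)
        ys,xs=np.nonzero(l==i);P=np.array([ray(p,a/8+x0-.44,b/8+y0-.44,z)[:2] for a,b in zip(xs[::3],ys[::3])])
        e,v=np.linalg.eigh(np.cov(P.T));ang=np.degrees(np.arctan2(v[1,1],v[0,1]))
        print(th,s[i,4]/64,uv,ray(p,*uv,z)[:2],"rect",np.array(r[0]),np.array(r[1]),round(r[2],1),"pca",round(ang,1))
print("mouth+screws");
for th in(35,45,55):blobs((355,185,410,240),th,.06)
print("plug")
for th in(35,45,55):blobs((395,248,428,278),th,.025)
print("spot")
for th in(30,40,50):blobs((268,190,300,220),th,.03)
a=g4[185*8:280*8,350*8:430*8]
cv2.imwrite("pics/c1.png",cv2.resize(cv2.cvtColor(p["pixels"],cv2.COLOR_RGB2BGR)[185:280,350:430],None,fx=6,fy=6,interpolation=cv2.INTER_CUBIC))
cv2.imwrite("pics/c2.png",cv2.resize(cv2.cvtColor(p["pixels"],cv2.COLOR_RGB2BGR)[180:275,215:330],None,fx=6,fy=6,interpolation=cv2.INTER_CUBIC))
print("lids",[ (ray(p,(b[0]+b[2])/2,(b[1]+b[3])/2,.075)[:2]) for b in [d["bbox"] for d in eyes.look_for("jar",p)]])
for b in [d["bbox"] for d in eyes.look_for("jar",p)]: print(b)
E
```

```text
mouth+screws
35 189.0625 [381.957  213.3293] [ 0.5731 -0.1587] rect [ 0.573  -0.1588] [0.0508 0.0311] 13.4 pca -167.1
45 2.5625 [394.2315 193.3603] [ 0.6242 -0.1902] rect [ 0.6241 -0.1903] [0.0043 0.0045] 45.1 pca 157.3
45 2.109375 [362.1665 200.8285] [ 0.6047 -0.1086] rect [ 0.6047 -0.1087] [0.0038 0.0038] 89.9 pca 168.2
45 215.546875 [381.9476 213.3384] [ 0.5731 -0.1587] rect [ 0.5729 -0.1587] [0.0531 0.0332] 13.2 pca -167.3
45 2.625 [402.1009 225.7244] [ 0.542  -0.2094] rect [ 0.5421 -0.2095] [0.0041 0.0044] 89.4 pca -164.8
45 2.0 [369.8705 233.0903] [ 0.523  -0.1279] rect [ 0.523  -0.1278] [0.0038 0.0036] 45.1 pca -155.1
55 7.765625 [394.2441 193.3829] [ 0.6241 -0.1902] rect [ 0.6242 -0.1901] [0.0076 0.008 ] 89.5 pca -177.2
55 6.8125 [362.1116 200.8361] [ 0.6046 -0.1085] rect [ 0.6046 -0.1083] [0.0073 0.007 ] 0.3 pca -173.0
55 241.296875 [381.9388 213.3275] [ 0.5731 -0.1586] rect [ 0.573  -0.1586] [0.0553 0.0352] 13.2 pca -166.7
55 7.140625 [402.0947 225.7547] [ 0.5419 -0.2094] rect [ 0.5419 -0.2095] [0.0073 0.0073] 0.3 pca 144.1
55 6.359375 [369.857 233.118] [ 0.5229 -0.1279] re
[... 247 characters left out ...]
75] 62.7 pca 154.1
45 254.765625 [413.5639 263.7577] [ 0.4457 -0.2433] rect [ 0.4469 -0.2424] [0.0473 0.0514] 80.3 pca 150.9
55 407.15625 [411.4162 262.865 ] [ 0.448  -0.2378] rect [ 0.4479 -0.2373] [0.0591 0.0571] 62.7 pca 76.6
spot
30 219.6875 [282.11  206.281] [0.5924 0.0976] rect [0.5925 0.0976] [0.0427 0.0439] 19.1 pca 79.1
40 251.265625 [282.0871 206.3501] [0.5922 0.0976] rect [0.5921 0.0974] [0.0457 0.0464] 27.1 pca 74.8
50 274.328125 [282.0789 206.4158] [0.592  0.0976] rect [0.5919 0.0975] [0.0477 0.0484] 27.0 pca 74.4
lids [array([0.6026, 0.2116]), array([0.5927, 0.155 ]), array([0.4532, 0.0093])]
[225.6, 192.1, 244.1, 208.7]
[247.1, 193.6, 267.6, 215.3]
[303.4, 252.0, 326.7, 269.7]
```

View pics/c1.png

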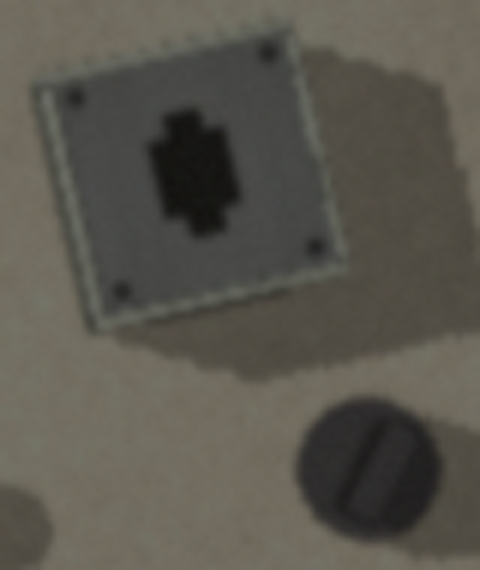

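View pics/c2.png

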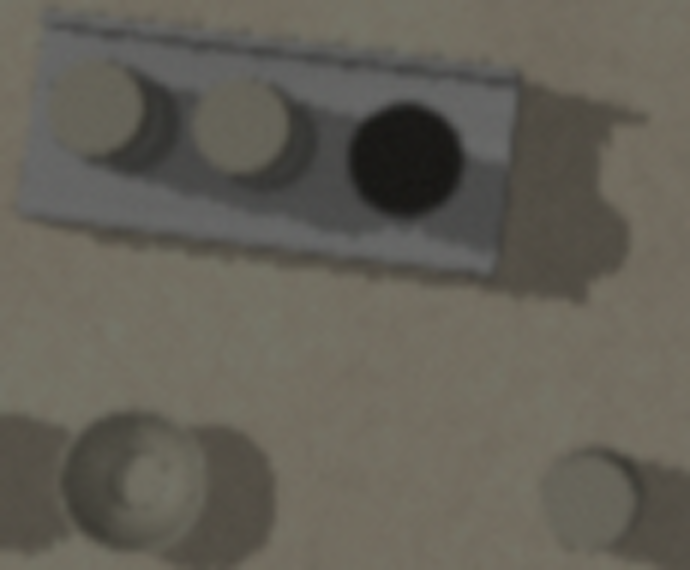

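```bash
python3 - <<'E'
from h import *
np.set_printoptions(precision=4,suppress=True)
t=shot("top");s=shot("scene")
def tri(a,b):
    A=[];B=[]
    for p,(u,v) in((t,a),(s,b)):
        K=np.array(p["intrinsics"]);T=np.array(p["pose"]);d=T[:3,:3]@np.linalg.solve(K,[u,v,1.]);d/=np.linalg.norm(d)
        M=np.eye(3)-np.outer(d,d);A.append(M);B.append(M@T[:3,3])
    return np.linalg.lstsq(np.vstack(A),np.hstack(B),rcond=None)[0]
tc=lambda x,y:(x/1.951+140,y/1.951+70)
sc=lambda x,y:(x/2.424+70,y/2.424+120)
print("big screws",tri(tc(624,402),sc(232,207)),tri(tc(706,356),sc(138,180)),tri(tc(756,441),sc(50,244)),tri(tc(673,489),sc(148,272)))
for n,p,f in(("top",t,tc),):
    print("big top-left corner", [ray(p,*f(*q),.1)[:2] for q in((603,402),(709,340),(770,445),(668,503))])
# circle fits: jar lid & plug collar (top view), using Hough on upscaled crops
g=cv2.cvtColor(t["pixels"],cv2.COLOR_RGB2GRAY)
for nm,(x0,y0,x1,y1),z,R in(("jar",(300,245,335,280),.075,.022),("plug",(393,245,432,282),.025,.031),("b",(216,184,246,214),.105,.022),("c",(241,187,272,217),.105,.022)):
    c=cv2.GaussianBlur(cv2.resize(g[y0:y1,x0:x1],None,fx=8,fy=8,interpolation=cv2.INTER_CUBIC),(0,0),3)
    gx=cv2.Sobel(c,5 if 0 else cv2.CV_32F,1,0);gy=cv2.Sobel(c,cv2.CV_32F,0,1);m=np.hypot(gx,gy)
    r0=R*470/(1.247-z)*8;best=[]
    th=np.linspace(0,2*np.pi,90,endpoint=False)
    for r in np.arange(r0*.9,r0*1.1,1):
      for cx in range(int(r0*.9),c.shape[1]-int(r0*.9),1):
        for cy in range(int(r0*.9),c.shape[0]-int(r0*.9),1):
          xx=np.clip((cx+r*np.cos(th)).astype(int),0,c.shape[1]-1);yy=np.clip((cy+r*np.sin(th)).astype(int),0,c.shape[0]-1)
          best.append((np.sqrt(m[yy,xx]).mean(),cx,cy,r))
    b=max(best);uv=(b[1]/8+x0-.44,b[2]/8+y0-.44);print(nm,uv,b[3]/r0,ray(t,*uv,z))
for k in("jar","plug"):
    d=[q["bbox"] for q in eyes.look_for(k,s)];print(k,d)
print("proj scene jar(.451,.012):",[proj(s,(.451,.012,z)) for z in(0,.075)],"plug",[proj(s,(.448,-.237,z)) for z in(0,.025,.063)])
E
```

```text
big screws [ 0.419  -0.3443  0.085 ] [ 0.4735 -0.4263  0.1763] [ 0.3715 -0.5084  0.0843] [ 0.3012 -0.4273 -0.0287]
big top-left corner [array([ 0.4191, -0.3156]), array([ 0.4963, -0.4492]), array([ 0.3677, -0.5204]), array([ 0.2971, -0.3928])]
jar (312.185, 263.185) 0.9141682785299806 [0.4474 0.0163 0.075 ]
plug (411.06, 262.935) 1.0048387096774194 [ 0.4478 -0.2369  0.025 ]
b (235.81, 200.185) 0.9690280464216634 [0.6001 0.2031 0.105 ]
c (254.56, 200.56) 0.8999999999999999 [0.5994 0.1573 0.105 ]
jar [[284.1, 164.3, 300.5, 195.9], [358.7, 163.2, 372.6, 193.3], [373.5, 157.5, 389.6, 186.8]]
plug [[200.6, 199.7, 223.3, 230.1]]
proj scene jar(.451,.012): [array([292.0336, 192.3667]), array([291.355 , 169.9802])] plug [array([214.1982, 222.9264]), array([213.057 , 215.2062]), array([211.2711, 203.1249])]
```

Ports: big ones at top-view px (381,125) and (491,285), small one at (382,213). Only the last fits 112 mm (screw spacing 84 mm, slot 53×33 mm), as the crop confirms. Port at (0.573,-0.159), slot at 13.2°. Spot is (282,206) → (0.592,0.098), and the stray jar is (312,263) → about (0.448,0.015).

Emit:
arm_command(steps=[{"rot":[0,0,-5.6],"slide":[0.018,-0.04,0],"grip":1},{"rot":[0,0,-5.6],"slide":[0.018,-0.04,0],"grip":1},{"rot":[0,0,-5.6],"slide":[0.018,-0.04,0],"grip":1},{"rot":[0,0,-5.6],"slide":[0.018,-0.04,0],"grip":1},{"rot":[0,0,-5.6],"slide":[0.018,-0.04,0],"grip":1},{"rot":[0,0,-5.6],"slide":[0.018,-0.04,0],"grip":1},{"rot":[0,0,-5.6],"slide":[0.018,-0.04,0],"grip":1},{"rot":[0,0,-5.6],"slide":[0.018,-0.04,0],"grip":1}], newtons=15)

```text
time: 2.45
ee_pos: [0.3522, 0.2682, 0.2228]
eef_rot: [0.533, 0.846, 0.0, -0.0]
ft_force: [1.0, -0.7, 0.1]
width: 0.0869
grip_force: 0.0
```

Emit:
arm_command(steps=[{"rot":[0,0,-5.6],"slide":[0.016,-0.042,0],"grip":1},{"rot":[0,0,-5.6],"slide":[0.016,-0.042,0],"grip":1},{"rot":[0,0,-5.6],"slide":[0.016,-0.042,0],"grip":1},{"rot":[0,0,-5.6],"slide":[0.016,-0.042,0],"grip":1},{"rot":[0,0,-5.6],"slide":[0.016,-0.042,-0.01],"grip":1},{"rot":[0,0,-5.6],"slide":[0.016,-0.042,-0.02],"grip":1},{"rot":[0,0,0],"slide":[0,-0.002,-0.03],"grip":1},{"rot":[0,0,0],"slide":[0,0,0],"grip":1}])

```text
time: 3.45
ee_pos: [0.4465, 0.015, 0.1613]
eef_rot: [0.754, 0.657, -0.002, -0.001]
ft_force: [-0.1, 0.4, 0.4]
width: 0.0868
grip_force: 0.0
```

```bash
python3 - <<'E'
from h import *
from scipy.spatial.transform import Rotation as R
s=sensors.read_state();Y=R.from_quat(s["eef_rot"]).as_matrix()[:,1];print(s["time"],s["ee_pos"],Y,np.degrees(np.arctan2(Y[1],Y[0])),s["joint_positions"])
p=shot("scene");save(p,"s1.png",(170,90,420,270),3);print([d["bbox"] for d in eyes.look_for("jar",p)],proj(p,s["ee_pos"]))
E
```

```text
3.45 [0.44645957 0.01496622 0.16127799] [ 0.99060252 -0.13673972 -0.00298387] -7.859266741138542 [-0.66292641 -0.04140289  0.52165839  2.0111168   0.02299023  1.16973054
 -0.28785113]
[[360.0, 162.6, 374.9, 194.7], [284.0, 165.5, 298.0, 196.0], [373.7, 156.0, 389.0, 188.5]] [290.45028805 141.49862043]
```

View pics/s1.png

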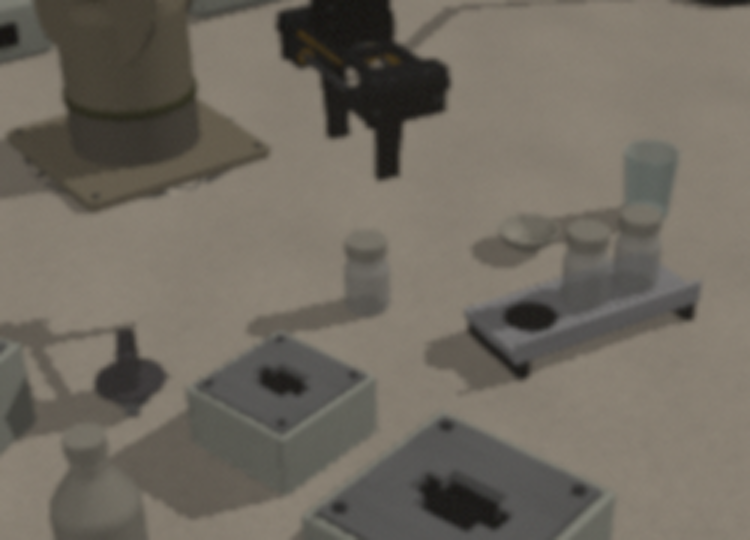

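Jar stands at scene px (292,180) just below the fingers, with nothing in the way. Descend and grip.

Emit:
arm_command(steps=[{"slide":[0.002,0.002,-0.045],"grip":1},{"slide":[0,0,-0.045],"grip":1},{"slide":[0,0,-0.035],"grip":1},{"slide":[0,0,-0.008],"grip":1},{"slide":[0,0,0],"grip":0.3},{"slide":[0,0,0],"grip":0.3},{"slide":[0,0,0],"grip":0.3},{"slide":[0,0,0],"grip":0.3}], newtons=15)

```text
schema error: expected keys rot, slide, grip
```

Emit:
arm_command(steps=[{"slide":[0,0,0],"grip":0.3},{"slide":[0,0,0.01],"grip":0.3},{"slide":[0,0,0.03],"grip":0.3},{"slide":[0,0,0.04],"grip":0.3},{"slide":[0,0,0.02],"grip":0.3},{"slide":[0,0,0],"grip":0.3},{"slide":[0,0,0],"grip":0.3},{"slide":[0,0,0],"grip":0.3}])

```text
schema error: expected keys rot, slide, grip
```

```bash
python3 - <<'E'
from h import *
s=sensors.read_state();print(s["ee_pos"],s["width"])
p=shot("scene");save(p,"s2.png",(230,100,400,230),4)
e=s["ee_pos"];print([d["bbox"] for d in eyes.look_for("jar",p)])
print("lid top",(proj(p,e+[0,0,.047])-[230,100])*4,"bottom",(proj(p,e-[0,0,.028])-[230,100])*4,"per +5mm row",(proj(p,e+[.0007,.005,0])-proj(p,e))*4)
E
```

```text
[0.44791338 0.01600203 0.16339696] 0.0868153455783729
[[372.4, 155.1, 386.6, 188.4], [285.0, 167.1, 294.7, 195.5], [360.2, 161.7, 373.5, 191.7]]
lid top [242.30992442  99.81885828] bottom [245.27732942 200.24554562] per +5mm row [ 6.59394101 -1.6258934 ]
```

View pics/s2.png

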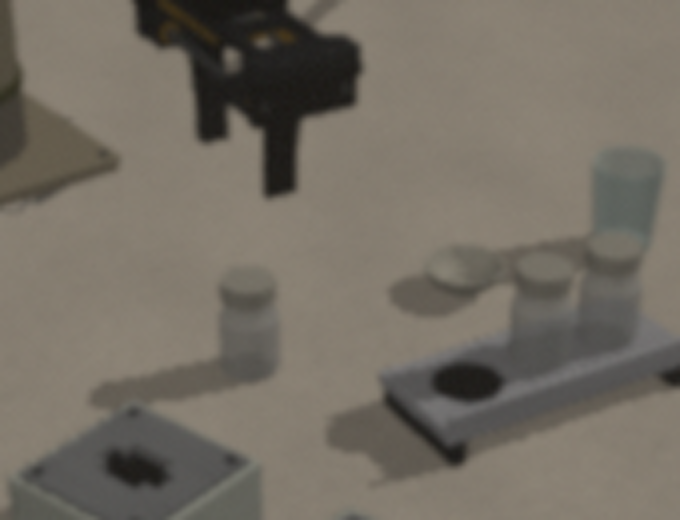

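The move was refused (keys missing), so the jar is still standing at scene px (292,180). Repeating with full rows.

Emit:
arm_command(steps=[{"rot":[0,0,0],"slide":[0.002,0.002,-0.045],"grip":1},{"rot":[0,0,0],"slide":[0,0,-0.045],"grip":1},{"rot":[0,0,0],"slide":[0,0,-0.035],"grip":1},{"rot":[0,0,0],"slide":[0,0,-0.01],"grip":1},{"rot":[0,0,0],"slide":[0,0,0],"grip":1},{"rot":[0,0,0],"slide":[0,0,0],"grip":0.3},{"rot":[0,0,0],"slide":[0,0,0],"grip":0.3},{"rot":[0,0,0],"slide":[0,0,0],"grip":0.3}], newtons=15)

```text
time: 4.65
ee_pos: [0.4501, 0.0177, 0.0282]
eef_rot: [0.754, 0.657, 0.001, 0.0]
ft_force: [0.0, -0.7, 0.2]
width: 0.0647
grip_force: 0.0
```

Emit:
arm_command(steps=[{"rot":[0,0,0],"slide":[0,0,0],"grip":0.3},{"rot":[0,0,0],"slide":[0,0,0],"grip":0.3},{"rot":[0,0,0],"slide":[0,0,0.01],"grip":0.3},{"rot":[0,0,0],"slide":[0,0,0.03],"grip":0.3},{"rot":[0,0,0],"slide":[0,0,0.04],"grip":0.3},{"rot":[0,0,0],"slide":[0,0,0.02],"grip":0.3},{"rot":[0,0,0],"slide":[0,0,0],"grip":0.3},{"rot":[0,0,0],"slide":[0,0,0],"grip":0.3}])

```text
time: 5.65
ee_pos: [0.4492, 0.0174, 0.127]
eef_rot: [0.754, 0.657, -0.0, -0.0]
ft_force: [-0.4, 0.1, -0.6]
width: 0.0431
grip_force: 15.0
```

```bash
python3 - <<'E'
from h import *
s=sensors.read_state();print(s["ee_pos"],s["width"])
p=shot("scene");save(p,"s3.png",(230,80,400,210),4)
e=s["ee_pos"];print([d["bbox"] for d in eyes.look_for("jar",p)])
print("lid top",(proj(p,e+[0,0,.047])-[230,80])*4,"bottom",(proj(p,e-[0,0,.028])-[230,80])*4,"per +5mm row",(proj(p,e+[.0007,.005,0])-proj(p,e))*4)
E
```

```text
[0.44922364 0.01742284 0.12696246] 0.04305422552104282
[[370.8, 156.6, 388.3, 189.0], [361.3, 162.1, 375.8, 193.3], [285.4, 138.2, 295.0, 165.9]]
lid top [246.60829532 229.55540178] bottom [249.39133985 326.82279849] per +5mm row [ 6.48360274 -1.67907588]
```

View pics/s3.png

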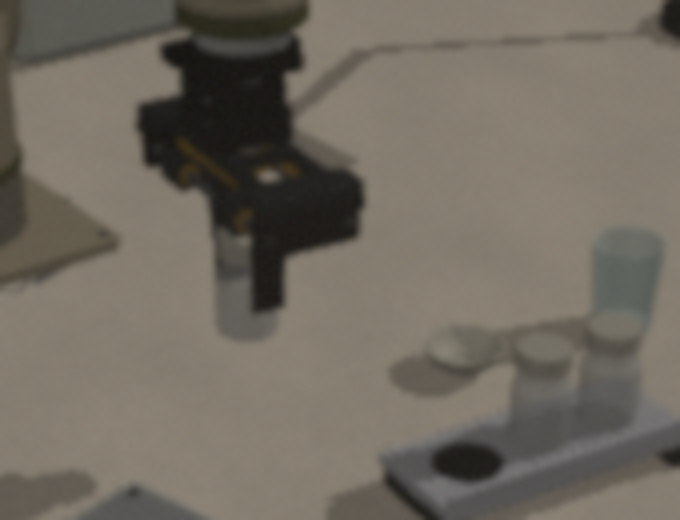

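Jar is held upright, its base centred at scene px (292,163), about 2 mm to −y of the TCP. Carry it over the spot (scene px (347,195)).

Emit:
arm_command(steps=[{"rot":[0,0,0],"slide":[0.0286,0.0164,0],"grip":0.3},{"rot":[0,0,0],"slide":[0.0286,0.0164,0],"grip":0.3},{"rot":[0,0,0],"slide":[0.0286,0.0164,0],"grip":0.3},{"rot":[0,0,0],"slide":[0.0286,0.0164,0],"grip":0.3},{"rot":[0,0,0],"slide":[0.0286,0.0164,0],"grip":0.3},{"rot":[0,0,0],"slide":[0,0,0],"grip":0.3},{"rot":[0,0,0],"slide":[0,0,-0.025],"grip":0.3},{"rot":[0,0,0],"slide":[0,0,-0.025],"grip":0.3}])

```text
time: 6.75
ee_pos: [0.592, 0.0988, 0.0763]
eef_rot: [0.754, 0.657, -0.001, -0.0]
ft_force: [-0.1, -0.7, -0.9]
width: 0.0434
grip_force: 15.0
```

```bash
python3 - <<'E'
from h import *
s=sensors.read_state();p=shot("scene");s=sensors.read_state();print(s["ee_pos"],s["joint_positions"])
save(p,"s4.png",(290,100,420,230),4)
e=s["ee_pos"];print([d["bbox"] for d in eyes.look_for("jar",p)])
f=lambda X:(proj(p,X)+.5-[290,100])*4
print("bottom",f(e-[0,.002,.028]),"spot",f([.592,.0975,.03]),"c bottom",f([.600,.157,.03]),"b",f([.608,.2165,.03]))
E
```

```text
[0.58991872 0.09851769 0.07279876] [-0.6415721   0.43423787  0.49918582  1.72037563 -0.2328316   1.0522435
 -0.20075871]
[[338.9, 165.7, 351.9, 195.5], [373.8, 158.4, 387.3, 189.0], [359.2, 171.6, 372.2, 193.7]]
bottom [225.67341095 362.85661418] spot [227.88170339 381.73383701] c bottom [299.13055137 358.66972395] b [367.66321155 336.48487371]
```

View pics/s4.png

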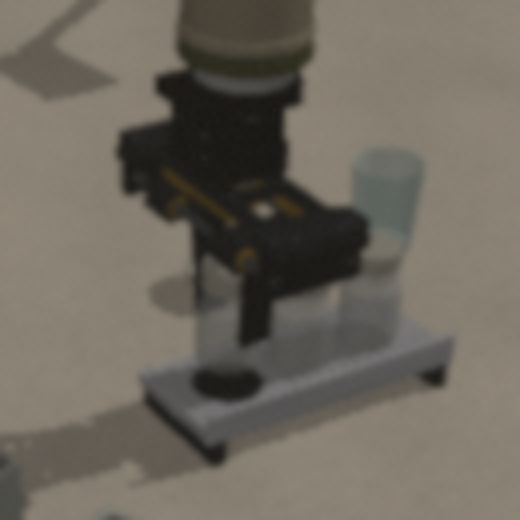

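Jar bottom (crop 227,363) is right above the spot (227,382). Lower it.

Emit:
arm_command(steps=[{"rot":[0,0,0],"slide":[0.0015,0.001,-0.004],"grip":0.3},{"rot":[0,0,0],"slide":[0,0,-0.004],"grip":0.3},{"rot":[0,0,0],"slide":[0,0,-0.002],"grip":0.3},{"rot":[0,0,0],"slide":[0,0,-0.002],"grip":0.3},{"rot":[0,0,0],"slide":[0,0,0],"grip":0.3},{"rot":[0,0,0],"slide":[0,0,0],"grip":0.3},{"rot":[0,0,0],"slide":[0,0,0],"grip":0.3},{"rot":[0,0,0],"slide":[0,0,0],"grip":0.3}])

```text
time: 7.85
ee_pos: [0.5942, 0.1006, 0.0656]
eef_rot: [0.754, 0.657, 0.0, 0.0]
ft_force: [-0.5, -0.6, -1.7]
width: 0.0431
grip_force: 15.0
```

```bash
python3 - <<'E'
from h import *
for i in range(3):
    eyes.camera("top");s=sensors.read_state();print(s["time"],s["ee_pos"],s["ft_force"])
E
```

```text
7.9 [0.59424537 0.10048311 0.06561491] [-0.89352921  0.50648346 -1.26449015]
7.95 [0.5941988  0.10047672 0.06558988] [ 0.37199392  0.34144862 -1.67669635]
8.0 [0.59422447 0.10048835 0.06559927] [-0.26315103  0.31300496 -0.318019  ]
```

Emit:
arm_command(steps=[{"rot":[0,0,0],"slide":[-0.002,-0.001,-0.003],"grip":0.3},{"rot":[0,0,0],"slide":[0,0,-0.002],"grip":0.3},{"rot":[0,0,0],"slide":[0,0,-0.001],"grip":0.3},{"rot":[0,0,0],"slide":[0,0,-0.001],"grip":0.3},{"rot":[0,0,0],"slide":[0,0,0],"grip":0.3},{"rot":[0,0,0],"slide":[0,0,0],"grip":0.3},{"rot":[0,0,0],"slide":[0,0,0],"grip":0.3},{"rot":[0,0,0],"slide":[0,0,0],"grip":0.3}])

```text
time: 9.0
ee_pos: [0.5922, 0.0995, 0.0586]
eef_rot: [0.754, 0.657, 0.0, 0.0]
ft_force: [-0.5, -0.5, -0.7]
width: 0.0429
grip_force: 15.0
```

Emit:
arm_command(steps=[{"rot":[0,0,0],"slide":[0,0,-0.0007],"grip":0.3},{"rot":[0,0,0],"slide":[0,0,0],"grip":0.3},{"rot":[0,0,0],"slide":[0,0,0],"grip":0.9},{"rot":[0,0,0],"slide":[0,0,0],"grip":0.9},{"rot":[0,0,0],"slide":[0,0,0],"grip":0.9},{"rot":[0,0,0],"slide":[0,0,0.03],"grip":0.9},{"rot":[0,0,0],"slide":[0,0,0.05],"grip":0.9},{"rot":[0,0,0],"slide":[0,0,0.05],"grip":0.9}])

```text
time: 10.0
ee_pos: [0.592, 0.0994, 0.1892]
eef_rot: [0.754, 0.657, -0.0, -0.0]
ft_force: [1.3, 0.5, -0.2]
width: 0.0785
grip_force: 0.0
```

Emit:
arm_command(steps=[{"rot":[0,0,9],"slide":[-0.018,-0.042,0.01],"grip":0.9},{"rot":[0,0,9],"slide":[-0.018,-0.042,0],"grip":0.9},{"rot":[0,0,9],"slide":[-0.018,-0.042,0],"grip":0.9},{"rot":[0,0,9],"slide":[-0.018,-0.042,0],"grip":0.9},{"rot":[0,0,9],"slide":[-0.018,-0.042,0],"grip":0.9},{"rot":[0,0,9],"slide":[-0.018,-0.042,0],"grip":0.9},{"rot":[0,0,9],"slide":[-0.018,-0.042,0],"grip":0.9},{"rot":[0,0,9],"slide":[-0.018,-0.042,0],"grip":0.9}])

```text
time: 11.0
ee_pos: [0.4475, -0.2378, 0.198]
eef_rot: [0.221, 0.975, 0.0, 0.0]
ft_force: [0.7, -1.0, 0.3]
width: 0.0783
grip_force: 0.0
```

```bash
python3 - <<'E'
from h import *
t=shot("top");p=shot("scene");s=sensors.read_state();print(s["time"],s["ee_pos"],s["eef_rot"],s["joint_positions"])
a=cv2.resize(t["pixels"][180:275,215:330],None,fx=4,fy=4,interpolation=cv2.INTER_CUBIC)
b=cv2.resize(p["pixels"][120:250,170:400],None,fx=3.4,fy=3.4,interpolation=cv2.INTER_CUBIC)[:,:]
im=np.zeros((600,800,3),np.uint8);b=cv2.resize(b,(600,340));im[:340,:600]=b;a=cv2.resize(a,(310,256));im[342:598,:310]=a
c=cv2.resize(p["pixels"][185:245,180:250],None,fx=4,fy=4,interpolation=cv2.INTER_CUBIC);im[342:582,320:600]=c
cv2.imwrite("pics/m5.png",im[:,:,::-1])
print([d["bbox"] for d in eyes.look_for("plug",p)],[d["bbox"] for d in eyes.look_for("jar",p)])
f=lambda X:(proj(p,X)+.5-[180,185])*4+[320,342]
print("collar",f([.448,-.237,.025]),"bar top",f([.448,-.237,.063]),"+x5mm",f([.453,-.237,.025]))
E
```

```text
11.1 [ 0.44563182 -0.24149202  0.19827312] [ 2.24152521e-01  9.74553881e-01 -5.31688953e-04  3.14092787e-04] [-0.23274011  0.0798522   0.67849017  1.83384174 -0.05191364  1.24509669
  1.57942311]
[[202.0, 201.1, 225.5, 231.3], [340.0, 168.6, 351.2, 198.2]] [[358.8, 162.8, 373.8, 191.4], [371.2, 158.5, 389.2, 187.8], [337.7, 169.3, 353.0, 199.8]]
collar [454.22797682 464.82476352] bar top [447.08458264 416.49945656] +x5mm [457.80676098 468.37545373]
```

View pics/m5.png

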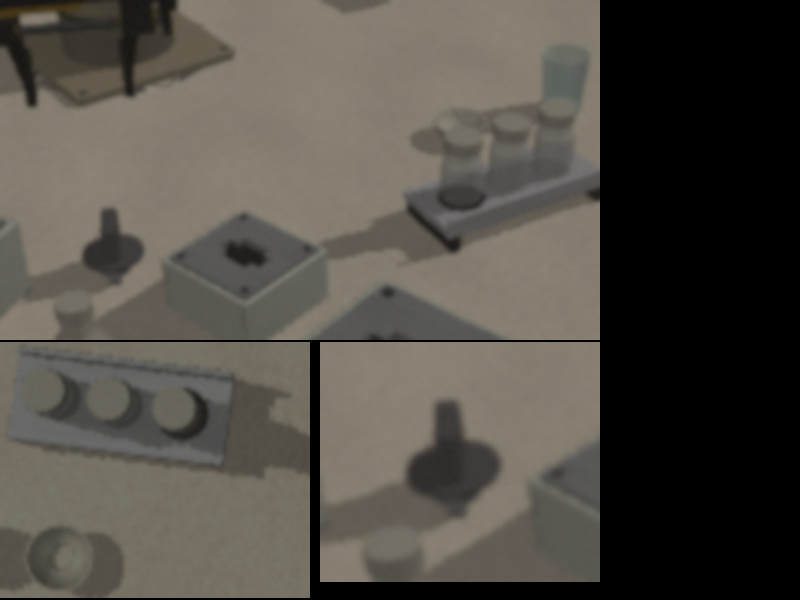

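All three jars stand in a row, with the jar's lid at scene px (346,170) on the spot, released. The plug is untouched at scene px (213,215), bar in line with the plan.

Emit:
arm_command(steps=[{"rot":[0,0,0],"slide":[0.0022,0.0045,-0.04],"grip":0.9},{"rot":[0,0,0],"slide":[0,0,-0.05],"grip":0.9},{"rot":[0,0,0],"slide":[0,0,-0.04],"grip":0.9},{"rot":[0,0,0],"slide":[0,0,-0.02],"grip":0.9},{"rot":[0,0,0],"slide":[0,0,-0.01],"grip":0.9},{"rot":[0,0,0],"slide":[0,0,-0.004],"grip":0.9},{"rot":[0,0,0],"slide":[0,0,0],"grip":0.9},{"rot":[0,0,0],"slide":[0,0,0],"grip":0.9}], newtons=45)

```text
time: 12.2
ee_pos: [0.451, -0.2321, 0.0346]
eef_rot: [0.223, 0.975, 0.0, 0.001]
ft_force: [0.2, 0.4, -0.5]
width: 0.0784
grip_force: 0.0
```

Emit:
arm_command(steps=[{"rot":[0,0,0],"slide":[0,0,0],"grip":0.0},{"rot":[0,0,0],"slide":[0,0,0],"grip":0.0},{"rot":[0,0,0],"slide":[0,0,0],"grip":0.0},{"rot":[0,0,0],"slide":[0,0,0],"grip":0.0},{"rot":[0,0,0],"slide":[0,0,0],"grip":0.0},{"rot":[0,0,0],"slide":[0,0,0],"grip":0.0},{"rot":[0,0,0],"slide":[0,0,0],"grip":0.0},{"rot":[0,0,0],"slide":[0,0,0],"grip":0.0}])

```text
time: 13.2
ee_pos: [0.4504, -0.2321, 0.0339]
eef_rot: [0.223, 0.975, -0.0, 0.0]
ft_force: [-0.4, -1.0, -0.2]
width: 0.0156
grip_force: 45.0
```

Emit:
arm_command(steps=[{"rot":[0,0,0],"slide":[0,0,0.03],"grip":0},{"rot":[0,0,0],"slide":[0,0,0.06],"grip":0},{"rot":[0,0,6.5],"slide":[0.02,0.012,0.01],"grip":0},{"rot":[0,0,6.5],"slide":[0.022,0.013,0],"grip":0},{"rot":[0,0,6.5],"slide":[0.022,0.013,0],"grip":0},{"rot":[0,0,6.5],"slide":[0.022,0.013,0],"grip":0},{"rot":[0,0,6.5],"slide":[0.022,0.013,0],"grip":0},{"rot":[0,0,6.5],"slide":[0.015,0.009,0],"grip":0}])

```text
time: 14.2
ee_pos: [0.5741, -0.1579, 0.1334]
eef_rot: [-0.117, 0.993, 0.0, -0.0]
ft_force: [-0.7, -0.1, -1.7]
width: 0.0153
grip_force: 45.0
```

Emit:
arm_command(steps=[{"rot":[0,0,0],"slide":[0,0,0],"grip":0},{"rot":[0,0,0],"slide":[0,0,0],"grip":0},{"rot":[0,0,0],"slide":[0,0,0],"grip":0},{"rot":[0,0,0],"slide":[0,0,0],"grip":0},{"rot":[0,0,0],"slide":[0,0,0],"grip":0},{"rot":[0,0,0],"slide":[0,0,0],"grip":0},{"rot":[0,0,0],"slide":[0,0,0],"grip":0},{"rot":[0,0,0],"slide":[0,0,0],"grip":0}])

```text
time: 15.2
ee_pos: [0.5734, -0.159, 0.1339]
eef_rot: [-0.115, 0.993, 0.0, -0.0]
ft_force: [0.7, 0.7, -0.7]
width: 0.0158
grip_force: 45.0
```

```bash
python3 - <<'E'
from h import *
p=shot("scene");s=sensors.read_state();e=s["ee_pos"];q=s["eef_rot"];print(s["time"],e,2*np.degrees(np.arctan2(q[1],q[0]))-90,q,s["joint_positions"])
save(p,"s6.png",(225,140,305,240),6)
f=lambda X:(proj(p,X)+.5-[225,140])*6
foot=e-[0,0,.034]
c,sn=np.cos(np.radians(13.2)),np.sin(np.radians(13.2));ax=np.array([c,sn,0])
print("collar c",f(foot+[0,0,.025]),"foot c",f(foot),"lug ends",f(foot+.025*ax),f(foot-.025*ax),"mouth",f([.5733,-.159,.06]),"slot ends",f([.5733,-.159,.06]+.027*ax),f([.5733,-.159,.06]-.027*ax))
print("collar L/R",f(foot+[.031*.61,.031*.79,.0225]),f(foot-[.031*.61,.031*.79,-.0225]))
E
```

```text
15.25 [ 0.57342577 -0.15896648  0.1338582 ] 103.19055854542597 [-1.14855304e-01  9.93382231e-01  3.11040942e-05 -3.04908597e-05] [-0.22515322  0.35479528  0.51629266  1.67980145 -0.18847223  1.1568098
  2.1416001 ]
collar c [224.46374851 326.26559396] foot c [228.28085979 378.23279905] lug ends [273.10925459 400.39734241] [184.49367881 356.58306397] mouth [233.94171584 458.36267874] slot ends [281.52083009 482.8616421 ] [187.53213385 434.46591928]
collar L/R [302.32224886 331.66292789] [147.36346997 331.37883299]
```

View pics/s6.png

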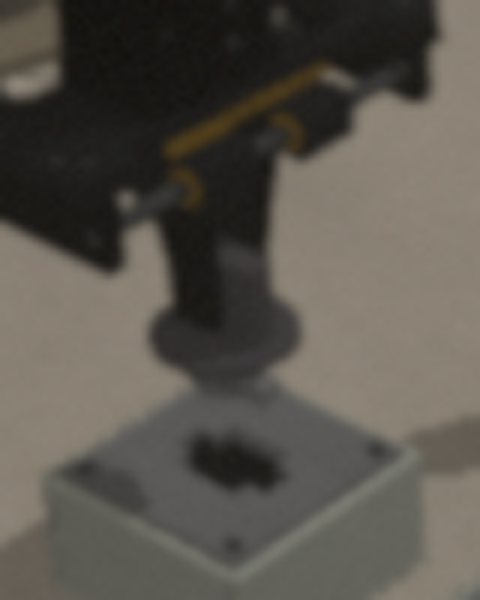

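Head hangs over the mouth: collar centre at crop (225,333), predicted (224,331); mouth about (237,462). I'll check the port's screws numerically against the scene view for the fine offset.

```bash
python3 - <<'E'
from h import *
np.set_printoptions(precision=2,suppress=True)
p=shot("scene");g=cv2.cvtColor(p["pixels"],cv2.COLOR_RGB2GRAY)
g8=cv2.resize(g,None,fx=8,fy=8,interpolation=cv2.INTER_CUBIC)
for w in((.6046,-.1085),(.6241,-.1902),(.5419,-.2094)):
    u=proj(p,[*w,.06]);x0,y0=(u-3.5).round().astype(int);c=g8[y0*8:(y0+7)*8,x0*8:(x0+7)*8].astype(float)
    k=np.clip(np.median(c)-12-c,0,None);yy,xx=np.mgrid[:c.shape[0],:c.shape[1]]
    uv=np.array([(k*xx).sum(),(k*yy).sum()])/k.sum()/8-.44+[x0,y0]
    print(u,uv,(ray(p,*uv,.06)[:2]-w)*1000)
E
```

```text
[287.53 214.5 ] [287.32 214.69] [ 0.33 -0.85]
[263.83 230.51] [263.3  230.58] [-0.56 -1.12]
[239.25 217.26] [238.71 218.04] [ 2.06 -2.69]
```

Emit:
arm_command(steps=[{"rot":[0,0,0],"slide":[0.0005,-0.0008,-0.015],"grip":0},{"rot":[0,0,0],"slide":[0,0,-0.015],"grip":0},{"rot":[0,0,0],"slide":[0,0,-0.005],"grip":0},{"rot":[0,0,0],"slide":[0,0,-0.003],"grip":0},{"rot":[0,0,0],"slide":[0,0,-0.003],"grip":0},{"rot":[0,0,0],"slide":[0,0,-0.003],"grip":0},{"rot":[0,0,0],"slide":[0,0,0],"grip":0},{"rot":[0,0,0],"slide":[0,0,0],"grip":0}])

```text
time: 16.3
ee_pos: [0.574, -0.1598, 0.09]
eef_rot: [-0.115, 0.993, 0.0, 0.0]
ft_force: [0.4, -0.5, -1.3]
width: 0.0158
grip_force: 45.0
```

Foot is 4 mm inside the mouth without contact. Push down.

Emit:
arm_command(steps=[{"rot":[0,0,0],"slide":[0,0,-0.004],"grip":0},{"rot":[0,0,0],"slide":[0,0,-0.003],"grip":0},{"rot":[0,0,0],"slide":[0,0,-0.003],"grip":0},{"rot":[0,0,0],"slide":[0,0,-0.002],"grip":0},{"rot":[0,0,0],"slide":[0,0,-0.002],"grip":0},{"rot":[0,0,0],"slide":[0,0,0],"grip":0},{"rot":[0,0,0],"slide":[0,0,0],"grip":0},{"rot":[0,0,0],"slide":[0,0,0],"grip":0}])

```text
time: 17.3
ee_pos: [0.5742, -0.1599, 0.0762]
eef_rot: [-0.115, 0.993, -0.0, 0.0]
ft_force: [-1.3, 0.3, 5.5]
width: 0.0156
grip_force: 45.0
```

Emit:
arm_command(steps=[{"rot":[0,0,0],"slide":[0,0,-0.001],"grip":0},{"rot":[0,0,0],"slide":[0,0,-0.0005],"grip":0},{"rot":[0,0,0],"slide":[0,0,0],"grip":0},{"rot":[0,0,0],"slide":[0,0,0],"grip":0},{"rot":[0,0,-5],"slide":[0,0,0],"grip":0},{"rot":[0,0,-5],"slide":[0,0,0],"grip":0},{"rot":[0,0,0],"slide":[0,0,0],"grip":0},{"rot":[0,0,0],"slide":[0,0,0],"grip":0}])

```text
time: 18.3
ee_pos: [0.5743, -0.16, 0.0748]
eef_rot: [-0.028, 1.0, -0.0, 0.0]
ft_force: [-0.1, 0.7, 5.5]
width: 0.0157
grip_force: 45.0
```

```bash
cat > st.py <<'E'
from h import *
np.set_printoptions(precision=3,suppress=True)
F=[];M=[]
for i in range(4):
    eyes.camera("top");s=sensors.read_state();F.append(s["ft_force"]);M.append(s["torque"])
q=s["eef_rot"];print(s["time"],s["ee_pos"],2*np.degrees(np.arctan2(q[1],q[0]))-90,np.mean(F,0),np.mean(M,0),s["joint_positions"][6])
E
python3 st.py
```

```text
18.5 [ 0.574 -0.16   0.075] 93.18673139863384 [-0.606  0.051  6.558] [0.012 0.161 0.076] 2.0097733490581025
```

Lugs are free and turning (torque 0.08 N m). Continue.

Emit:
arm_command(steps=[{"rot":[0,0,-9],"slide":[0,0,0],"grip":0},{"rot":[0,0,-9],"slide":[0,0,0],"grip":0},{"rot":[0,0,-9],"slide":[0,0,0],"grip":0},{"rot":[0,0,-9],"slide":[0,0,0],"grip":0},{"rot":[0,0,-9],"slide":[0,0,0],"grip":0},{"rot":[0,0,-9],"slide":[0,0,0],"grip":0},{"rot":[0,0,-9],"slide":[0,0,0],"grip":0},{"rot":[0,0,-7],"slide":[0,0,0],"grip":0}])

```text
time: 19.5
ee_pos: [0.5741, -0.1602, 0.0747]
eef_rot: [0.552, 0.834, -0.0, 0.0]
ft_force: [-1.4, -1.0, 6.3]
width: 0.0156
grip_force: 45.0
```

```bash
python3 st.py
```

```text
19.7 [ 0.574 -0.16   0.075] 23.18326572510476 [-1.426 -0.327  5.963] [-0.245  0.316  0.16 ] 0.8990800565807077
```

Emit:
arm_command(steps=[{"rot":[0,0,-3],"slide":[0,0,0],"grip":0},{"rot":[0,0,-2],"slide":[0,0,0],"grip":0},{"rot":[0,0,-1],"slide":[0,0,0],"grip":0},{"rot":[0,0,-1],"slide":[0,0,0],"grip":0},{"rot":[0,0,-1],"slide":[0,0,0],"grip":0},{"rot":[0,0,-1],"slide":[0,0,0],"grip":0},{"rot":[0,0,0],"slide":[0,0,0],"grip":0},{"rot":[0,0,0],"slide":[0,0,0],"grip":0}])

```text
time: 20.7
ee_pos: [0.574, -0.1602, 0.0747]
eef_rot: [0.614, 0.789, -0.0, 0.0]
ft_force: [-1.4, -0.5, 7.0]
width: 0.0157
grip_force: 45.1
```

```bash
python3 st.py
```

```text
20.9 [ 0.574 -0.16   0.075] 14.204094861998243 [-1.324 -1.23   6.393] [-0.213  0.419  0.304] 0.759468765526598
```

Emit:
arm_command(steps=[{"rot":[0,0,-1],"slide":[0,0,-0.0004],"grip":0},{"rot":[0,0,-1],"slide":[0,0,-0.0003],"grip":0},{"rot":[0,0,-1],"slide":[0,0,0],"grip":0},{"rot":[0,0,0],"slide":[0,0,0],"grip":0},{"rot":[0,0,0],"slide":[0,0,0],"grip":0},{"rot":[0,0,0],"slide":[0,0,0],"grip":0},{"rot":[0,0,0],"slide":[0,0,0],"grip":0},{"rot":[0,0,0],"slide":[0,0,0],"grip":0}])

```text
time: 21.9
ee_pos: [0.5741, -0.1602, 0.074]
eef_rot: [0.634, 0.773, -0.0, 0.0]
ft_force: [-1.7, -1.0, 6.8]
width: 0.0158
grip_force: 45.5
```

```bash
python3 st.py; python3 - <<'E'
from h import *
p=shot("top");print([(d["bbox"],d["conf"]) for d in eyes.look_for("jar",p)])
E
```

```text
22.1 [ 0.574 -0.16   0.074] 11.25986296298997 [-1.823 -0.99   6.708] [-0.32   0.452  0.872] 0.7140152225691202
[([274.1, 197.6, 295.2, 215.5], 0.69), ([247.9, 193.2, 268.3, 214.4], 0.68), ([223.5, 190.6, 247.3, 207.7], 0.66), ([355.9, 193.5, 370.4, 215.8], 0.16)]
```

Moment jumped from 0.30 to 0.87 N m over 3°: the rotor is at its stop, pushed in and held, with the jars in place.

```bash
python3 -c "
from bench import order
print(order.close_job())"
```

```text
the job is handed in; nothing more can be done
None
```

The job is handed in, with no verdict returned: the stray jar stands released on the free spot in line with the other two, and the rinse head is still gripped, pushed in and turned clockwise to its stop in the 112 mm port, at about 22 s of the 53 s allowed.

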